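# Point out the two picked fittings and confirm

### The job

Verify a plumbing pick for the camera over the bench: with your fingertips, point at the large brass tee from just above it, without touching it, and stay there for two seconds; then point at the large brass elbow in the same way for two seconds; then press the white confirm button fully down, let it go and move clear. Do not touch or lift any of the fittings, do not point at the other four (keep the hand at least 10 cm above the fittings while moving over the tray), and leave everything else on the bench where it is.

Things in the scene. Friction and masses are not known exactly. Their poses are not given: they have to be found in the camera images.
- tray: red plastic sorting tray, 215 x 320 x 20 mm high, walls 5 mm, floor 5 mm thick, two rows of three square compartments (105 mm apart, centre to centre), one brass fitting in each, in any order; fixed to the bench. Origin: centre of its underside; x across the two rows, y along the three columns, z up
- large_tee: the LARGE TEE: brass T-shaped pipe fitting, bounding size 70 x 60 x 40 mm high: a straight run 70 mm long with a collar at each end, and a branch at right angles from its middle; collars 40 mm across. Lies flat; origin under the centre of its bounding rectangle, on its underside; run along its x, branch towards its +y, z up. Loose, 0.4 kg
- large_elbow: the LARGE ELBOW: brass L-shaped pipe fitting with two legs at right angles, bounding size about 65 x 65 x 40 mm high, collars 40 mm across. Lies flat; origin under the centre of its bounding square, on its underside; legs towards its +x and +y, z up. Loose, 0.32 kg
- small_tee: the small tee: same shape as the large tee but 46 x 36 x 24 mm high. Not wanted. Origin under its middle, on its underside, z up. Loose
- small_elbow: the small elbow: same shape as the large elbow but about 39 x 39 x 24 mm high. Not wanted. Origin under its middle, on its underside, z up. Loose
- coupling: straight brass coupling standing on end, 40 mm across, 50 mm high. Not wanted. Origin: centre of its underside, z up. Loose
- cap: round brass cap, 42 mm across, 32 mm high, with a small square head on top. Not wanted. Origin: centre of its underside, z up. Loose
- confirm_top (a point): centre of the top face of the confirm button: a round white push button 36 mm across in a dark ring, on top of a grey metal box (100 x 120 x 50 mm high) fixed to the bench beside the tray, on either side of it. Pressed straight down; spring-loaded, it takes 5 N to push it fully down
- confirm (a joint): travel of the confirm button in m: 0 released, 0.006 fully down; it springs back when let go
- carton: bystander: closed cardboard carton 110 x 120 x 80 mm high, loose, on the other side of the tray from the button box. Origin: centre of its underside
- wrench: bystander: steel wrench, about 200 mm long, lying flat on the bench between the robot and the tray. Origin: its underside
- pencil: bystander: flat dark wooden carpenter's pencil, 150 x 14 x 8 mm, lying on the bench between the robot and the tray. Origin: centre of its underside, x along it
- tape_roll: bystander: grey tape roll 90 mm across, 22 mm high, lying flat beside a far corner of the tray. Origin: centre of its underside
- can: bystander: metal can 70 mm across, 100 mm high, standing beside a far corner of the tray. Origin: centre of its underside
Mind the look-alikes: they are no part of the job. What is shaped like the small_tee but purple or turquoise is not meant. Leave any pink look-alike of the coupling alone.

How it is judged:
On the way, in this order (a step that is already met when the one before it is completed fails the run):
1. the grasp point (some 2 cm behind the fingertips) stays over the large tee for 1.5 s: within 30 mm of its middle sideways and 12 to 85 mm above its top (horizontal distance between the grasp point and large_tee below 0.03 m and z of the grasp point in the frame of large_tee between 0.052 and 0.125 m), for 1.5 s.
2. then the same over the large elbow for 1.5 s (horizontal distance between the grasp point and large_elbow below 0.03 m and z of the grasp point in the frame of large_elbow between 0.052 and 0.125 m), for 1.5 s.
3. then the confirm button is pressed down, 4.5 mm or more of its 6 mm (value of joint confirm above 0.0045 m), for 0.05 s.
At the end, for the whole second after the job is handed in: the button is released (under 1.5 mm), every fitting rests within 10 mm of where it started, and the carton, pencil, wrench, tape roll and can are within 15 mm of where they started (value of joint confirm below 0.0015 m and distance of each of large_tee, large_elbow, small_tee, small_elbow, coupling, cap from where it was at the start of the episode below 0.01 m and linear speed of each of large_tee, large_elbow, small_tee, small_elbow, coupling, cap below 0.02 m/s and distance of each of carton, pencil, wrench, tape_roll, can from where it was at the start of the episode below 0.015 m); the robot touches nothing.
It fails at once if a fitting is touched (contact force between any of the fingers, the arm and large_tee above 0.3 N or contact force between any of the fingers, the arm and large_elbow above 0.3 N or contact force between any of the fingers, the arm and small_tee above 0.3 N or contact force between any of the fingers, the arm and small_elbow above 0.3 N or contact force between any of the fingers, the arm and coupling above 0.3 N or contact force between any of the fingers, the arm and cap above 0.3 N).
It fails at once if a fitting is lifted, carried or knocked by more than 10 mm (distance of any of large_tee, large_elbow, small_tee, small_elbow, coupling, cap from where it was at the start of the episode above 0.01 m).
It fails at once if one of the other four fittings is pointed at: the grasp point comes within 30 mm of its middle sideways and less than 60 mm above its top ((horizontal distance between the grasp point and small_tee below 0.03 m and z of the grasp point in the frame of small_tee below 0.084 m) or (horizontal distance between the grasp point and small_elbow below 0.03 m and z of the grasp point in the frame of small_elbow below 0.084 m) or (horizontal distance between the grasp point and coupling below 0.03 m and z of the grasp point in the frame of coupling below 0.11 m) or (horizontal distance between the grasp point and cap below 0.03 m and z of the grasp point in the frame of cap below 0.092 m)).
It fails at once if a bystander is moved by more than 15 mm (distance of any of carton, pencil, wrench, tape_roll, can from where it was at the start of the episode above 0.015 m).
It also fails if it takes over 54 s, if anything falls off the work surface, if the arm or the gripper's body presses on something with over 40 N, if the wrist force passes 120 N, or if a joint passes its speed limit or range.

### The arm

A 6-joint arm with a two-finger parallel gripper is mounted at the origin on the work surface. World frame = base frame: x ahead of the robot, y to its left, z up, the work surface at z = 0. Lengths are in m, angles in rad, forces in N, time in s.
With the tool pointing down it reaches from about 0.35 to 0.875 m from the base axis. Payload 15.5 kg.
Tool frame: the origin (TCP) lies midway between the tips of the shut fingers; the grasp point (between the pads) lies 19 mm behind it; y points along the fingers, z is the direction in which the jaws open and shut, and the axes are right-handed (so a half turn about y gives the same grasp; the last joint's range is limited). The gripper opens to 85 mm and grips with 20 to 120 N. Pads are 22 mm wide; open, the fingers measure 114 mm over their backs; the gripper's body (76 mm by 85 mm) begins 54 mm behind the grasp point. The pads swing forward as they close: fully open they stand 13 mm farther back than shut.
Start: joints at [-1.425, 0.494, 1.345, -0, 1.302, -0.096], TCP at [0.149, -0.607, 0.231] pointing down, gripper open.
Joint ranges: [-2.91, 2.91], [-0.82, 2.16], [0.22, 2.67], [-1.22, 4.37], [0.12, 2.79], [-3.08, 3.08]. Speed limits (rad/s): [1.89, 1.89, 2.57, 3.01, 3.01, 3.01].

### API

Orientations are given as a rotation vector (axis times angle).
In Python, from workcell import manip, grip, vision, readout gives the robot as it stands. Calls block until the motion is done:
- manip.movep(position, orientation): joint-space move of the TCP to a pose.
- manip.servo_line(position, attitude=None, speed=0.15, stop_force=None): straight line of the TCP; attitude=None keeps the orientation; speed is the mean speed in m/s. With stop_force (N) it stops when the force on the tool has changed by that much, and returns True; else False.
- manip.move_j(angles): joint-space move.
- grip(opening, squeeze=None): finger opening in m; squeeze is the grip in N (None keeps the last); returns when the fingers have stopped.
- manip.dwell(seconds).
- manip.inverse_kinematics(position, orientation): joint angles nearest the present ones, or None.
- vision.grab_frame(name): name is "scene" or "top" or "wrist"; returns a dict with "color" (400x640x3 uint8, red, green, blue), "mtx" (3x3 intrinsics, pixels), "k1" (the pictures are not rectified: a ray, as slopes to the right and down, at radius r is drawn at 1 + k1 r^2 times it, then the intrinsics apply), "rvec" (rotation vector, rad) and "tvec" (3), from world to camera coordinates, as OpenCV has them. Camera axes: x right, y down, z forward; pixel columns grow to the right and rows downward; lengths in m; the calibration is good to about 2 mm. A picture is of the moment at which its call begins. There is no depth.
A pose or a line that the arm cannot do raises manip.PlanningError and nothing moves.
- manip.sign_off(): hands the job in, once; it reports no verdict.
Readings, each from a call of its own:
- readout.read_t(): time.
- readout.read_joint_positions(): joint angles.
- readout.read_qd(): joint speeds.
- readout.read_joint_torque(): joint torques, N m.
- readout.read_eef_pos(): TCP position.
- readout.read_ee_rot(): TCP orientation.
- readout.read_ft_force(): force on the tool from outside, world axes, zero at the start.
- readout.read_moment(): the same for the moment, N m.
- readout.read_opening(): finger opening in m.
Only numpy, scipy, OpenCV 4.12 (cv2) and the standard library are available. Lean on these libraries where they do the work, as an engineer would, in place of code of your own. Each camera call takes 0.05 s, during which the arm holds its last target.

## Working session

There is one attempt and no reset: what is moved stays moved. The work goes in short steps, each a Python script; the robot and the scene stay as the last script left them, time stands still between calls to the robot, and variables do not carry over. Pictures are saved under pics/ and viewed, and the job is handed in when it is done.

```bash
mkdir -p pics; cat > h.py <<'E'
import numpy as np, cv2
from workcell import manip, grip, vision, readout
def snap(n,tag):
    f=vision.grab_frame(n); cv2.imwrite(f'pics/{tag}.png',f['color'][:,:,::-1]); np.save(f'pics/{tag}.npy',f,allow_pickle=True); return f
def load(tag): return np.load(f'pics/{tag}.npy',allow_pickle=True).item()
def ray(f,uv,z):
    K=f['mtx'];k1=f['k1'];k1=float(np.ravel(k1)[0])
    p=cv2.undistortPoints(np.array([[uv]],float),K,np.array([k1,0,0,0.]))[0,0]
    R=cv2.Rodrigues(np.array(f['rvec'],float))[0];t=np.array(f['tvec'],float).ravel()
    c=-R.T@t; d=R.T@np.array([p[0],p[1],1]); s=(z-c[2])/d[2]; return c+s*d
E
python3 - <<'E'
from h import *
for n in('top','scene'):
    f=snap(n,n+'1'); R=cv2.Rodrigues(np.array(f['rvec'],float))[0]; print(n,-R.T@np.ravel(f['tvec']),f['k1'],f['mtx'])
print(readout.read_t(),readout.read_ee_rot())
E
```

```text
top [0.4586337  0.00433817 1.08991934] -0.07418787527538226 [[486.19040291   0.         314.94481605]
 [  0.         486.19040291 195.5427337 ]
 [  0.           0.           1.        ]]
scene [1.13136775 0.26299601 0.62355323] -0.01389283695583889 [[371.56683463   0.         324.72450929]
 [  0.         371.56683463 198.73460284]
 [  0.           0.           1.        ]]
0.1 [-0.25334027  2.09460887 -2.09244931]
```

View pics/top1.png

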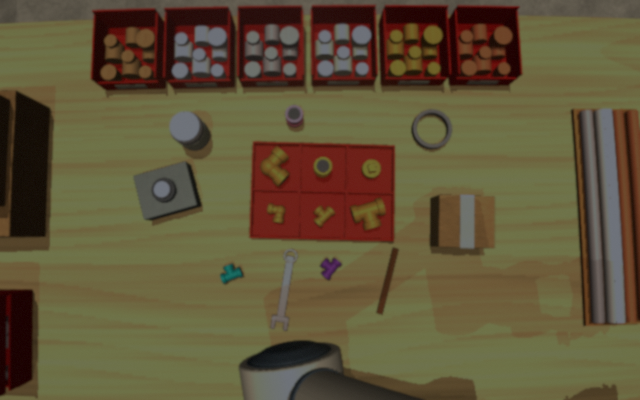

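View pics/scene1.png

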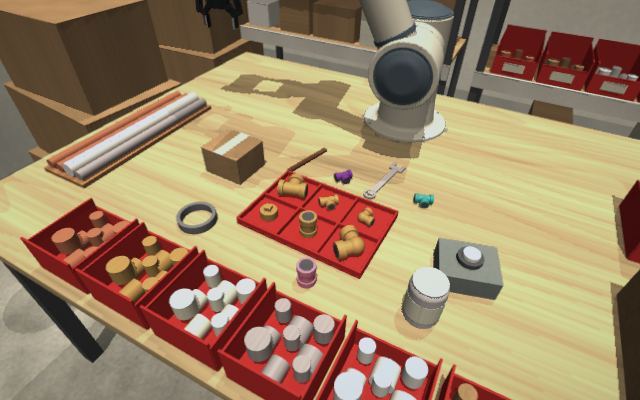

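The top view shows the large elbow at about (275,166), coupling (322,166), cap (371,168), small elbow (276,213), small tee (323,214) and large tee (370,213). The button is at (163,189), and the can at (186,130) is beside it. Next I'll measure these with masks.

```bash
python3 - <<'E'
from h import *
f=load('top1'); im=f['color']; hsv=cv2.cvtColor(im,cv2.COLOR_RGB2HSV)
roi=np.zeros(im.shape[:2],np.uint8); roi[146:238,255:392]=255
m=cv2.inRange(hsv,(10,90,40),(32,255,255))&roi
n,l,s,c=cv2.connectedComponentsWithStats(m)
for i in range(1,n):
    if s[i,4]<40: continue
    cn=cv2.findContours((l==i).astype(np.uint8),0,2)[0][0]
    (cx,cy),sz,a=cv2.minAreaRect(cn)
    print(s[i],c[i].round(1),'rect',(round(cx,1),round(cy,1)),np.round(sz,1),round(a), 'ctr@.025',ray(f,(cx,cy),.025).round(4),'centroid',ray(f,c[i],.025).round(4))
# tray
r=cv2.inRange(hsv,(0,130,40),(9,255,255)); r[:135]=0;r[250:]=0;r[:,:230]=0;r[:,420:]=0
cn=max(cv2.findContours(r,0,2)[0],key=cv2.contourArea); q=cv2.minAreaRect(cn); print('tray',q)
P=[ray(f,p,.02) for p in cv2.boxPoints(q)];print(np.round(P,4),np.mean(P,0), [np.linalg.norm(P[i]-P[i-1]) for i in range(4)])
b=cv2.inRange(hsv,(0,0,105),(180,70,255)); b[:,:140]=0;b[:,190:]=0;b[:165]=0;b[215:]=0
n,l,s,c=cv2.connectedComponentsWithStats(b);print(s[1:],c[1:]); i=1+np.argmax(s[1:,4]);print('button',ray(f,c[i],.06), 'dia',s[i,2:4]*1.03/486)
g=load('scene1')
for nm in('tee',):pass
big=cv2.resize(im[130:250,120:410],None,fx=2.7,fy=2.7,interpolation=cv2.INTER_CUBIC);cv2.imwrite('pics/crop1.png',np.clip(big[:,:,::-1]*1.6,0,255).astype(np.uint8))
big=cv2.resize(g['color'][160:310,230:510],None,fx=2.8,fy=2.8,interpolation=cv2.INTER_CUBIC);cv2.imwrite('pics/crop2.png',big[:,:,::-1])
E
```

```text
[260 146  29  40 684] [275.2 165.8] rect (277.5, 165.6) [29.3 30.5] 43 ctr@.025 [0.6207 0.0703 0.025 ] centroid [0.6204 0.0753 0.025 ]
[313 156  20  22 225] [322.3 166.7] rect (322.3, 166.3) [19.1 19.8] 45 ctr@.025 [ 0.6179 -0.0287  0.025 ] centroid [ 0.6169 -0.0288  0.025 ]
[361 159  20  20 312] [370.9 168.3] rect (370.5, 168.5) [19. 19.] 90 ctr@.025 [ 0.6115 -0.1356  0.025 ] centroid [ 0.6119 -0.1365  0.025 ]
[350 198  36  32 713] [368.8 213.2] rect (369.4, 214.6) [27.7 33.9] 74 ctr@.025 [ 0.5093 -0.1306  0.025 ] centroid [ 0.5124 -0.1292  0.025 ]
[267 203  18  20 251] [276.3 212.2] rect (275.5, 212.5) [19. 17.] 90 ctr@.025 [0.517  0.0755 0.025 ] centroid [0.5177 0.0738 0.025 ]
[314 206  21  21 277] [322.7 214.7] rect (322.0, 213.5) [16.3 21.9] 45 ctr@.025 [ 0.5133 -0.0264  0.025 ] centroid [ 0.5107 -0.0279  0.025 ]
tray ((322.3902587890625, 191.27923583984375), (143.61947631835938, 96.04535675048828), 1.4688007831573486)
[[ 0.4633  0.1336  0.02  ]
 [ 0.6768  0.1274  0.02  ]
 [ 0.6644 -0.1937  0.02  ]
 [ 0.4503 -0.1818  0.02  ]] [ 0.56372423 -0.02863391  0.02      ] [np.float64(0.31565074900893453), np.float64(0.2135524422982737), np.float64(0.32137239683418517), np.float64(0.21442783804115992)]
[[154 182  15  15 179]] [[161.19553073 188.88268156]]
button [0.56894419 0.3172276  0.06      ] dia [0.03179012 0.03179012]
```

View pics/crop1.png

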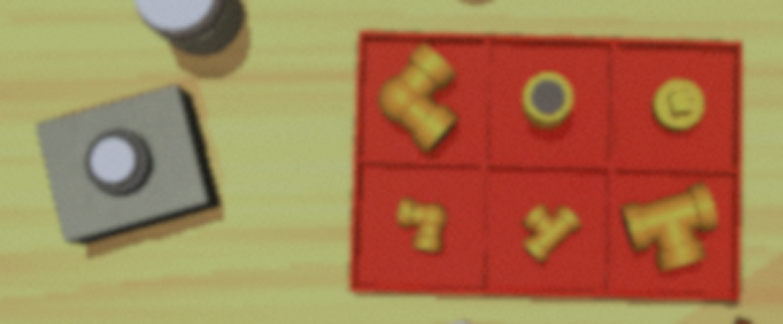

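View pics/crop2.png

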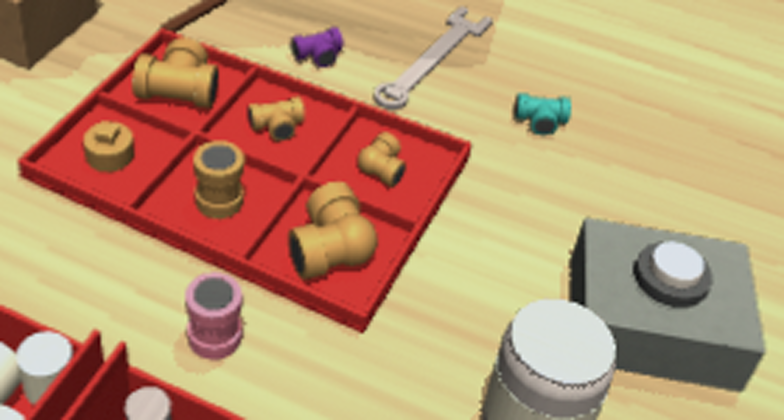

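```bash
python3 - <<'E'
from h import *
f=load('top1');g=load('scene1')
hsv=cv2.cvtColor(g['color'],cv2.COLOR_RGB2HSV)
b=cv2.inRange(hsv,(0,0,170),(180,60,255));b[:242]=0;b[270:]=0;b[:,:455]=0;b[:,490:]=0
n,l,s,c=cv2.connectedComponentsWithStats(b);i=1+np.argmax(s[1:,4]);print(s[i],c[i])
for z in(.05,.055,.06,.065,.07,.075):print(z,ray(f,(161.5,188.9),z).round(4),ray(g,c[i],z).round(4))
# elbow/tee check in scene, eyeballed body centres
for nm,uv in(('tee',(230+182/2.8,160+75/2.8)),('elbow',(230+338/2.8,160+232/2.8))):print(nm,ray(g,uv,.025).round(3))
R=readout.read_ee_rot()
for p in [(.509,-.131,.2),(.509,-.131,.087),(.621,.070,.2),(.621,.07,.087),(.569,.317,.2),(.569,.317,.06)]:
    print(p,np.round(manip.inverse_kinematics(p,R),2))
E
```

```text
[463 246  18  14 192] [472.00520833 252.69791667]
0.05 [0.57   0.3196 0.05  ] [0.5477 0.3152 0.05  ]
0.055 [0.5694 0.3181 0.055 ] [0.5528 0.3148 0.055 ]
0.06 [0.5689 0.3166 0.06  ] [0.5579 0.3143 0.06  ]
0.065 [0.5684 0.3151 0.065 ] [0.563  0.3138 0.065 ]
0.07 [0.5678 0.3135 0.07  ] [0.568  0.3134 0.07  ]
0.075 [0.5673 0.312  0.075 ] [0.5731 0.3129 0.075 ]
tee [ 0.511 -0.124  0.025]
elbow [0.619 0.078 0.025]
(0.509, -0.131, 0.2) [-0.37  0.39  1.63  0.    1.12  0.96]
(0.509, -0.131, 0.087) [-0.37  0.55  1.74  0.    0.85  0.96]
(0.621, 0.07, 0.2) [0.02 0.52 1.38 0.   1.23 1.35]
(0.621, 0.07, 0.087) [0.02 0.65 1.49 0.   1.   1.35]
(0.569, 0.317, 0.2) [0.42 0.56 1.31 0.   1.27 1.75]
(0.569, 0.317, 0.06) [0.42 0.72 1.44 0.   0.99 1.75]
```

The top and scene rays to the button agree at z = 0.070, giving (0.568, 0.313). The fitting sizes and positions match the ones given. I'll do the two pointing steps now.

```bash
python3 - <<'E'
from h import *
R=readout.read_ee_rot()
grip(0.0)
T=(.5095,-.130);E=(.6205,.071)
manip.movep((*T,.21),R)
manip.servo_line((*T,.09),speed=.12)
print(readout.read_t(),readout.read_eef_pos())
manip.dwell(2.1)
snap('top','tee_top');snap('scene','tee_scene')
manip.servo_line((*T,.21),speed=.15)
manip.servo_line((*E,.21),speed=.15)
manip.servo_line((*E,.09),speed=.12)
print(readout.read_t(),readout.read_eef_pos(),readout.read_opening())
manip.dwell(2.1)
snap('scene','elb_scene')
print(readout.read_t(),readout.read_ft_force())
a=cv2.imread('pics/tee_scene.png')[80:330,180:540];b=cv2.imread('pics/elb_scene.png')[80:330,180:540]
cv2.imwrite('pics/both.png',np.hstack([a,b]))
E
```

```text
4.1583 [ 0.50987676 -0.13017491  0.09056827]
10.1417 [0.62097237 0.0709899  0.0907159 ] 0.00013230366356270054
12.2917 [ 0.11982652  0.06618629 -0.58704583]
```

View pics/both.png

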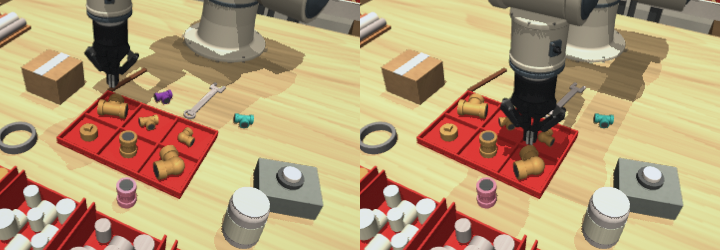

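The left view shows the tips just above the large tee, and the right view shows them above the large elbow. Nothing was touched. Next is the button.

```bash
python3 - <<'E'
from h import *
B=(.568,.3133)
p=readout.read_eef_pos()
manip.servo_line((p[0],p[1],.21),speed=.15)
manip.servo_line((*B,.21),speed=.15)
manip.servo_line((*B,.085),speed=.12)
f0=np.array(readout.read_ft_force())
r1=manip.servo_line((*B,.072),speed=.03,stop_force=3); print(r1,readout.read_eef_pos(),np.array(readout.read_ft_force())-f0)
r=manip.servo_line((*B,.055),speed=.02,stop_force=14)
manip.dwell(.3)
print(r,readout.read_eef_pos(),np.array(readout.read_ft_force())-f0,readout.read_t())
snap('scene','press')
E
```

```text
False [0.56783248 0.3132333  0.07189501] [-0.43509343 -0.28908976  1.45910652]
True [0.56813166 0.31336547 0.06591027] [-2.23524079 -1.4249313  14.71602621] 17.6
```

View pics/press.png

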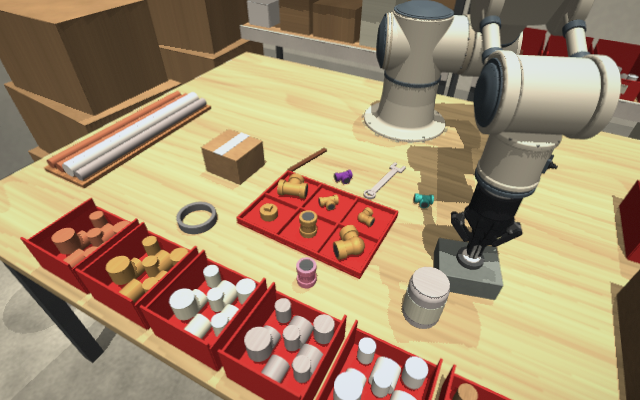

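The tips are centred on the button at about (470,258). The force is a steady 14.7 N, well above the 5 N spring, after about 6 mm of travel, so it is fully down. I'll let it go and move clear.

```bash
python3 - <<'E'
from h import *
B=(.568,.3133)
manip.servo_line((*B,.22),speed=.12)
manip.servo_line((.45,.36,.25),speed=.15)
manip.dwell(.5)
print(readout.read_t(),readout.read_ft_force())
f=snap('top','end');snap('scene','end_s')
a=load('top1')['color'].astype(int);d=np.abs(f['color'].astype(int)-a).max(2)[146:238,255:392];print('tray px changed',(d>40).sum())
g=np.abs(load('end_s')['color'].astype(int)-load('scene1')['color']).max(2).astype(np.uint8);print((g[130:330,160:420]>50).sum())
E
```

```text
20.6083 [-0.48450158  0.57390667  1.24809436]
tray px changed 0
1430
```

View pics/end_s.png

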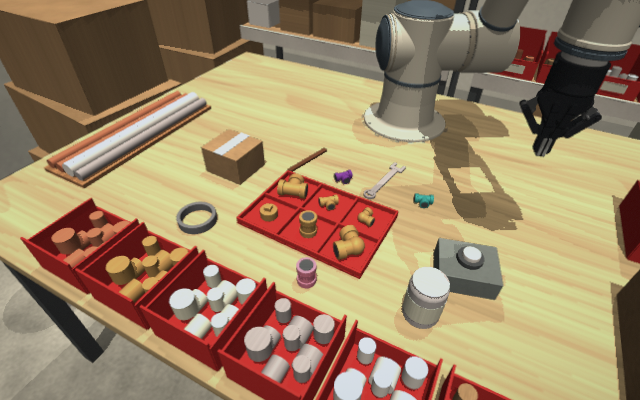

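View pics/end.png

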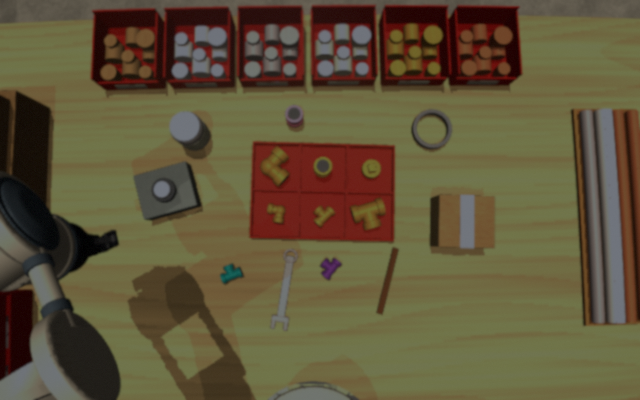

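Both views show the fittings, carton, pencil, wrench, tape roll and can where they started. The button at (470,255) in the scene view is back up and the arm is clear.

```bash
python3 -c "
from h import *
manip.sign_off()"
```

```text
the job is handed in; nothing more can be done
```

I pointed at the large tee and then the large elbow, 2.1 s each, with the fingertips about 45 mm above the fitting. I then pressed the confirm button, let it go, moved clear and handed the job in; no verdict was reported.

- **Time:** the job was at about 20.6 s of the 54 s allowed just before hand-in.
- **Button:** the force held at 14.7 N against a 5 N spring, after about 6 mm of travel. In the last picture the button is back up.
- **Fittings and bystanders:** in the top view, no pixel over the tray interior changed beyond the threshold. By eye, the carton, pencil, wrench, tape roll and can are where they started in both views.
- **Disagreement:** the scene-view comparison did show 1430 changed pixels in a region covering the tray, carton and wrench. I put this down to the arm and its shadow having moved, since nothing looks displaced, but I did not isolate it.
- **Force offset:** about 1.2 N still showed vertically with the arm in free air. I took that as sensor drift, because nothing was in contact.

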